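Bring the tin funnel round to the pointer

ROBOT

A 6-joint arm with a two-finger parallel gripper is mounted at the origin on the work surface. World frame = base frame: x ahead of the robot, y to its left, z up, the work surface at z = 0. Lengths are in m, angles in rad, forces in N, time in s.
With the tool pointing down it reaches from about 0.25 to 0.775 m from the base axis. Payload 4 kg.
Tool frame: the origin (TCP) lies at the very end of the fingers, on their centre line; the grasp point (between the pads) lies 19 mm behind it; z points along the fingers, y is the line along which they close (so a half turn about z gives the same grasp; the last joint's range is limited). The gripper opens to 94 mm and grips with 3 to 60 N. Pads are 16 mm wide; open, the fingers measure 119 mm over their backs; the gripper's body (75 mm by 177 mm) begins 78 mm behind the grasp point.
Start: joints at [-1.281, 0.087, 1.371, -0, 1.684, -0.103], TCP at [0.211, -0.508, 0.206] pointing down, gripper open.
Joint ranges: [-3.1, 3.1], [-0.76, 2.03], [0.27, 2.55], [-1.08, 4.22], [0.17, 2.65], [-2.57, 2.57]. Speed limits (rad/s): [2.79, 2.79, 3.14, 3.14, 3.14, 3.14].

INTERFACE

Orientations are given as [roll, pitch, yaw] about the fixed x, y, z axes, in that order (R = Rz(yaw) Ry(pitch) Rx(roll)).
In Python, from bench import robot, snapshot, finder gives the robot as it stands.
- The arm moves only by the tool drive_tool, never from a script. Its argument "deltas" is text: rows parted by semicolons, each of 7 numbers parted by spaces: the shift along the tool's x, y, z each as a share of 100 mm, from -1 to 1, then the turn, a rotation vector about the tool's x, y, z each as a share of 90 degrees, from -1 to 1, then the finger opening in mm, from 0 to 94. In form: tx ty tz rx ry rz gripper; .... A call has 1 to 5 rows; each row is the pose to reach, as a shift and turn from the pose commanded when the call began, along the tool's axes at that moment; what a row does not reach only later rows make up. A row lasts 1/10 s, in which the tool goes at most 50 mm and 8.59 degrees, less where a joint would pass 70% of its speed; a pose out of reach is approached as far as the arm can. A call with a number of a shift or a turn outside -1 to 1 is refused whole. A call with a gripper value outside its range is refused whole. The fingers move at their own pace and stop on an object; the grip force is fixed at half the most. Time passes only in rows, so rows that repeat a pose let the fingers close. It gives the time, the measured TCP pose, the force, the opening and the grip force at its end, in the units of the state.
- robot.get_obs(): the state, without advancing time (a new reading comes with each control period).
- snapshot(name): name is "scene" or "side" or "wrist"; returns a dict with "img" (480x640x3 uint8, red, green, blue), "fx", "fy", "cx", "cy" (pixels), "T" (4x4, takes a point from camera to world coordinates); the wrist camera has in their place "hand_eye" (4x4, takes a point from camera to tool coordinates, whose origin is the TCP and whose axes are the flange's). Camera axes: x right, y up, looking along -z (the intrinsics and any distortion apply to the point x, -y, -z); pixel columns grow to the right and rows downward; lengths in m; the calibration is good to about 2 mm. A picture is of the moment at which its call begins: read the wrist's pose just before it. There is no depth.
- robot.close_job(): hands the job in; it is judged then, once.
Trained networks look in the newest picture that a camera, given by its name, has taken for a name from the list of things; names that differ only in an ending like _2 or _b are one class to them, and where a whole thing is asked for, a point or a joint stands for the part that bears it (a point fixed in the world has none). Each returns a list of dicts, best first, with "confidence" (0 to 1); they miss things now and then, are a little off and sometimes report something else, mostly with a low value. They report only what shows in the picture. A call takes as long as a camera call.
- finder.look_for(camera, thing): "xy" ([column, row] in pixels, amid what is visible of it).
- finder.masks_of(camera, thing): "region" (480x640 bool, what is visible of it) and "xy" ([column, row] in pixels, amid what is visible of it).
- finder.landmark_of(camera, thing): "xy" ([column, row] in pixels: a listed point, or the origin of a listed thing).
The state is a dict: "time": time; "joint_positions": joint angles; "qvel": joint speeds; "joint_torque": joint torques, N m; "tool_pos": TCP position; "ee_rot": TCP orientation; "wrist_force": force on the tool from outside, world axes, zero at the start; "wrist_torque": the same for the moment, N m; "width": finger opening in m; "finger_force": force on a finger pad.
Only numpy, scipy, OpenCV 4.12 (cv2) and the standard library are available. Lean on these libraries where they do the work, as an engineer would, in place of code of your own. Each camera call takes 0.05 s, during which the arm holds its last target. There are 200 camera calls.

TASK

Push the sample turntable round by its rim pegs, gently and without gripping it, until the tin funnel standing on it faces the brass pointer at the front, and leave it at rest there. Do not touch or lift the funnel, tub or jar, which ride round standing in their places, and leave the mug and the probe on the counter alone.

Things in the scene. Friction and masses are not known exactly. Their poses are not given: they have to be found in the camera images.
- stand: fixed dark steel foot of the turntable; origin on the counter below the turntable's axis; its own -x axis points from the axis to the brass pointer, roughly towards the robot. A disc of 110 mm radius with a 50 mm wide tongue carrying the pointer, reaching 205 mm from the axis; at most 40 mm high, lower than the turntable's top.
- pointer_tip (a point): tip of the fixed brass pointer, 151 mm from the turntable's axis, 37 mm above the counter, just outside the turntable's edge
- carousel: round aluminium turntable, 290 mm wide, top 45 mm above the counter, 18 mm knob at its centre; origin on its axis at counter level, z up. Turns either way without stops, drags slightly (about 1 N at a peg), halts when let go. Four places with 6 mm high rings, 80 mm wide, centred 78 mm out on its own +-x and +-y axes, one empty; four push pegs on the rim midway between them.
- peg0 (a point): steel push peg standing on the rim of the turntable, 14 mm diameter, 55 mm tall; the point is the centre of its top end (z about 100 mm), 130 mm from the turntable's axis; the peg turns with the table. It lies at 45 degrees in the turntable's own frame.
- peg1 (a point): steel push peg standing on the rim of the turntable, 14 mm diameter, 55 mm tall; the point is the centre of its top end (z about 100 mm), 130 mm from the turntable's axis; the peg turns with the table. It lies at 135 degrees in the turntable's own frame.
- peg2 (a point): steel push peg standing on the rim of the turntable, 14 mm diameter, 55 mm tall; the point is the centre of its top end (z about 100 mm), 130 mm from the turntable's axis; the peg turns with the table. It lies at 225 degrees in the turntable's own frame.
- peg3 (a point): steel push peg standing on the rim of the turntable, 14 mm diameter, 55 mm tall; the point is the centre of its top end (z about 100 mm), 130 mm from the turntable's axis; the peg turns with the table. It lies at 315 degrees in the turntable's own frame.
- funnel: rusty tin funnel standing mouth down, loose, in one of the turntable's places: 68 mm diameter at the foot, tapering to a narrow spout at the top, 68 mm tall; origin at the centre of its underside
- tub: white plastic open tub, loose, in another of the places: 68 mm diameter, 45 mm tall; origin at the centre of its underside
- jar: closed glass jar with a steel cap, loose, in another of the places: 60 mm diameter, 62 mm tall; origin at the centre of its underside
- mug: white enamel mug with a handle, standing on the counter to the robot's left, 76 mm diameter, 75 mm tall; origin at the centre of its underside; not to be touched
- probe: chromed T-shaped grain probe handle lying on the counter to the robot's right, 238 mm long, 98 mm over the crossbar, 18 mm thick; origin at counter level at the middle of its length, long side along its x; not to be touched

How it is judged:
By the outcome, as a careful person would: the job done as asked, in the order asked, and still so for the second after the job is handed in, with the robot touching nothing.
It also fails if it takes over 58 s, if anything falls off the work surface, if the arm or the gripper's body presses on something with over 40 N, if the wrist force passes 120 N, or if a joint passes its speed limit or range.

## Working session

There is one attempt and no reset: what is moved stays moved. The work goes in short steps, Python scripts to look and compute and a tool call to move; the robot and the scene stay as the last step left them, time stands still between calls to the robot, and variables do not carry over. Pictures are saved under pics/ and viewed, at most 10 in all, crops included, and the job is handed in when it is done.

Besides the shell and the picture viewer there is one more tool, called after ">>>" by a JSON object that holds its "name" and its "arguments". drive_tool: Moves the arm, as the interface text tells. Shift numbers are shares of 100 mm and turn numbers shares of 90 degrees, none past 1 either way. Its arguments: {"type":"object","properties":{"deltas":{"type":"string"}},"required":["deltas"]}

```bash
mkdir -p pics; cat > h.py <<'E'
import numpy as np, cv2
from bench import robot, snapshot, finder
def ray(s,xy):
    d=np.array([(xy[0]-s["cx"])/s["fx"],-(xy[1]-s["cy"])/s["fy"],-1.0]); T=np.array(s["T"])
    return T[:3,3],T[:3,:3]@d
def onz(s,xy,z):
    o,d=ray(s,xy); return o+d*(z-o[2])/d[2]
def measure(cams=("scene","side"),save=None):
    P={}
    Z=dict(pointer_tip=.037,peg0=.1,peg1=.1,peg2=.1,peg3=.1,funnel=.048,tub=.048,jar=.048,carousel=0,stand=0,mug=0,probe=0)
    for c in cams:
        s=snapshot(c)
        if save: cv2.imwrite(f"pics/{save}_{c}.png",s["img"][:,:,::-1])
        for k,z in Z.items():
            if save is None and k in("mug","probe","stand"):continue
            for r in finder.landmark_of(c,k)[:2]:
                print(c,k,np.round(r["confidence"],2),np.round(r["xy"]),np.round(onz(s,r["xy"],z)[:2],3))
E
python3 - <<'E'
from h import *
measure(save="a")
o=robot.get_obs();print(o["time"],o["tool_pos"],o["ee_rot"],o["width"])
print([k for k in snapshot("scene")])
E
```

```text
scene pointer_tip 0.56 [339. 232.] [ 0.434 -0.001]
scene peg0 0.94 [303. 280.] [0.688 0.031]
scene peg0 0.83 [237. 242.] [ 0.653 -0.16 ]
scene peg1 0.94 [303. 280.] [0.688 0.031]
scene peg1 0.83 [237. 242.] [ 0.653 -0.16 ]
scene peg2 0.94 [303. 280.] [0.688 0.031]
scene peg2 0.83 [237. 242.] [ 0.653 -0.16 ]
scene peg3 0.94 [303. 280.] [0.688 0.031]
scene peg3 0.83 [237. 242.] [ 0.653 -0.16 ]
scene funnel 0.78 [320. 269.] [0.592 0.023]
scene funnel 0.65 [292. 274.] [ 0.637 -0.024]
scene tub 0.96 [266. 246.] [ 0.58  -0.129]
scene jar 0.95 [274. 274.] [ 0.657 -0.061]
scene carousel 0.61 [285. 209.] [ 0.371 -0.199]
scene carousel 0.57 [292. 272.] [ 0.589 -0.053]
scene mug 0.75 [506. 306.] [0.454 0.433]
scene probe 0.59 [206. 198.] [ 0.437 -0.427]
side pointer_tip 0.61 [363. 266.] [ 0.436 -0.001]
side peg0 0.91 [307. 188.] [ 0.662 -0.139]
side peg0 0.82 [372. 213.] [ 0.472 -0.119]
side peg1 0.91 [307. 188.] [ 0.662 -0.139]
side peg1 0.82 [372. 213.] [ 0.472 -0.119]
side peg2 0.91 [307. 188.] [ 0.662 -0.139]
side peg2 0.82 [372. 213.] [ 0.472 -0.119]
side peg3 0.91 [307. 188.] [ 0.662 -0.139]
side peg3 0.82 [372. 213.] [ 0.472 -0.119]
side funnel 0.69 [297. 249.] [0.59  0.029]
side funnel 0.34 [317. 250.] [0.548 0.01 ]
side tub 0.9 [336. 221.] [ 0.566 -0.114]
side tub 0.47 [374. 213.] [ 0.499 -0.194]
side jar 0.71 [292. 220.] [ 0.663 -0.066]
side jar 0.65 [258. 215.] [ 0.746 -0.04 ]
side carousel 0.17 [298. 244.] [ 0.632 -0.044]
side stand 0.53 [325. 250.] [ 0.562 -0.056]
side mug 0.6 [247. 411.] [0.453 0.431]
side probe 0.95 [440. 192.] [ 0.412 -0.443]
side probe 0.48 [289. 220.] [ 0.707 -0.122]
1.3 [ 0.21055975 -0.50814812  0.2055501 ] [ 3.14140719e+00 -3.09974539e-05  3.92802667e-01] 0.09423083093457141
['img', 'fx', 'fy', 'cx', 'cy', 'T']
```

View pics/a_scene.png

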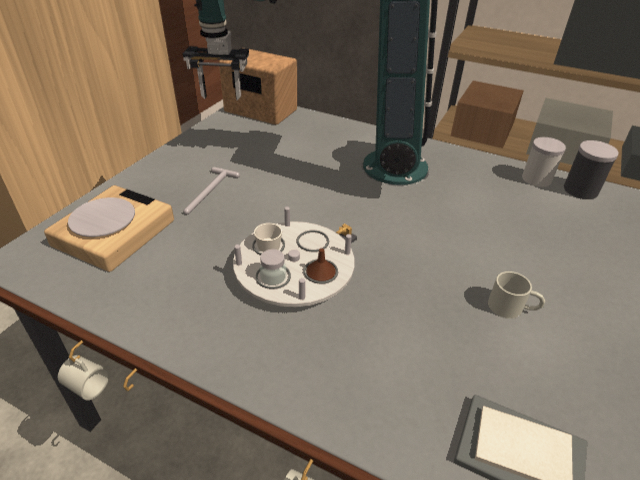

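View pics/a_side.png

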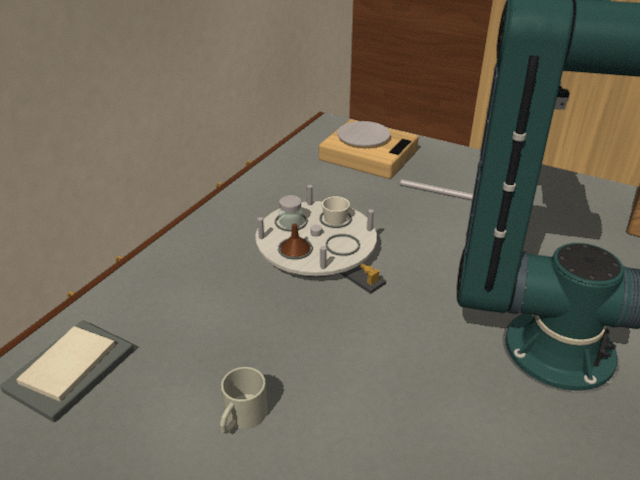

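Both views show the turntable, with peg tops in scene at (287,208), (348,237), (302,280), (237,245) and in side at (310,186), (371,211), (262,219), (323,249). The funnel is at (321,268) in scene, and the pointer is at (340,232) in scene and (363,266) in side.

```bash
cat >> h.py <<'E'
from scipy.optimize import least_squares
def table(cams=("scene","side"),guess=None,minc=.3):
    """fit centre (optional) and angle mod 90 from all peg detections; print funnel angle & goal"""
    pts=[];fun=[];tip=[]
    for c in cams:
        s=snapshot(c)
        for r in finder.landmark_of(c,"peg0"):
            if r["confidence"]>minc: pts.append(onz(s,r["xy"],.1)[:2])
        for k,l,z in(("funnel",fun,.048),("pointer_tip",tip,.037)):
            for r in finder.landmark_of(c,k)[:1]: l.append(onz(s,r["xy"],z)[:2])
    pts=np.array(pts); print("pegs",np.round(pts,3).tolist()); print("funnel",np.round(fun,3).tolist(),"tip",np.round(tip,3).tolist())
    def f(p):
        a=p[2]+np.arange(4)*np.pi/2
        q=p[:2]+.13*np.c_[np.cos(a),np.sin(a)]
        return np.linalg.norm(pts[:,None]-q[None],axis=2).min(1)
    best=min((least_squares(f,[.58,-.045,a],loss="soft_l1",f_scale=.005) for a in np.radians([0,22,45,67])),key=lambda r:r.cost)
    c=best.x[:2]; print("centre",np.round(c,4),"peg deg",np.round(np.degrees(best.x[2])%90,2),"res",np.round(best.fun,3))
    for p in fun: print("funnel deg",np.round(np.degrees(np.arctan2(*(p-c)[::-1])),1),"r",np.round(np.linalg.norm(p-c),3))
    for p in tip: print("tip deg",np.round(np.degrees(np.arctan2(*(p-c)[::-1])),1),"r",np.round(np.linalg.norm(p-c),3))
E
python3 - <<'E'
from h import *
table()
s=snapshot("scene");print([np.round(onz(s,p,.1)[:2],3) for p in((287,208),(348,237),(302,280),(237,245))])
E
```

```text
pegs [[0.663, -0.159], [0.506, 0.051], [0.491, -0.127], [0.471, -0.122], [0.655, -0.139], [0.684, 0.031], [0.507, 0.055]]
funnel [[0.603, 0.025], [0.589, 0.027]] tip [[0.448, 0.002], [0.44, -0.013]]
centre [ 0.5831 -0.0485] peg deg 37.06 res [0.007 0.004 0.012 0.01  0.015 0.003 0.002]
funnel deg 75.3 r 0.076
funnel deg 85.8 r 0.076
tip deg 159.4 r 0.145
tip deg 166.0 r 0.148
[array([ 0.482, -0.126]), array([0.513, 0.056]), array([0.69 , 0.029]), array([ 0.66 , -0.155])]
```

>>> {"name": "drive_tool", "arguments": {"deltas": "0.15 -0.1 -0.1 0 0 0 0; 0.4 -0.28 -0.25 0 0 0 0; 0.65 -0.45 -0.4 0 0 0 0; 0.85 -0.6 -0.5 0 0 0 0; 1 -0.7 -0.55 0 0 0 0"}}

```text
time: 2.3
tool_pos: [0.2776, -0.4032, 0.2632]
ee_rot: [3.138, -0.001, 0.395]
wrist_force: [0.2, -0.5, 0.6]
width: 0.0574
finger_force: 0.0
```

>>> {"name": "drive_tool", "arguments": {"deltas": "0.2 -0.14 -0.1 0 0 0 0; 0.4 -0.28 -0.2 0 0 0 0; 0.6 -0.42 -0.3 0 0 0 0; 0.8 -0.56 -0.4 0 0 0 0; 1 -0.7 -0.5 0 0 0 0"}}

```text
time: 2.8
tool_pos: [0.3423, -0.3002, 0.312]
ee_rot: [3.14, -0.001, 0.394]
wrist_force: [-0.3, -0.1, -1.3]
width: 0.0177
finger_force: 0.0
```

>>> {"name": "drive_tool", "arguments": {"deltas": "0.2 -0.14 -0.1 0 0 0 0; 0.4 -0.28 -0.2 0 0 0 0; 0.6 -0.42 -0.3 0 0 0 0; 0.8 -0.56 -0.4 0 0 0 0; 1 -0.7 -0.4 0 0 0 0"}}

```text
time: 3.3
tool_pos: [0.4079, -0.1974, 0.3532]
ee_rot: [3.138, -0.003, 0.394]
wrist_force: [0.5, 0.6, 0.2]
width: 0.0005
finger_force: 0.0
```

>>> {"name": "drive_tool", "arguments": {"deltas": "0.25 -0.2 0 0 0 0 0; 0.5 -0.4 0 0 0 -0.04 0; 0.75 -0.6 0 0 0 -0.08 0; 1 -0.8 0 0 0 -0.12 0; 1 -0.9 0 0 0 -0.16 0"}}

```text
time: 3.8
tool_pos: [0.4659, -0.0743, 0.3507]
ee_rot: [-3.141, -0.001, 0.651]
wrist_force: [0.0, -1.1, -0.2]
width: 0.0005
finger_force: 0.0
```

```bash
cat >> h.py <<'E'
from scipy.spatial.transform import Rotation as Ro
_snap=snapshot
def snapshot(c):
    o=robot.get_obs(); s=_snap(c)
    if c=="wrist":
        T=np.eye(4);T[:3,:3]=Ro.from_euler("xyz",o["ee_rot"]).as_matrix();T[:3,3]=o["tool_pos"]
        s["T"]=T@np.array(s["hand_eye"])
    return s
E
python3 - <<'E'
from h import *
s=snapshot("wrist");cv2.imwrite("pics/w1.png",s["img"][:,:,::-1])
print(s.keys(),s["T"])
for k in s:
    if k not in("img","T","hand_eye"):print(k,s[k])
table(("wrist",))
table(("scene","side","wrist"))
E
```

```text
dict_keys(['img', 'fx', 'fy', 'cx', 'cy', 'hand_eye', 'T']) [[ 6.06515496e-01  7.66165778e-01  2.12435765e-01  5.26925803e-01]
 [-7.95071354e-01  5.84701003e-01  1.61202601e-01 -2.83051155e-02]
 [-7.03488801e-04 -2.66673467e-01  9.63786681e-01  5.30358446e-01]
 [ 0.00000000e+00  0.00000000e+00  0.00000000e+00  1.00000000e+00]]
fx 430.6003607178736
fy 430.6003607178736
cx 314.89388856003706
cy 238.1795563899105
pegs [[0.662, -0.153], [0.506, 0.052], [0.48, -0.129]]
funnel [[0.595, 0.027]] tip [[0.438, -0.002]]
centre [ 0.584  -0.0503] peg deg 37.16 res [0.001 0.001 0.001]
funnel deg 82.2 r 0.078
tip deg 161.8 r 0.153
pegs [[0.496, -0.125], [0.672, -0.153], [0.688, 0.023], [0.51, 0.059], [0.693, 0.032], [0.476, -0.129], [0.658, -0.144], [0.506, 0.055], [0.505, 0.052], [0.478, -0.127], [0.66, -0.153]]
funnel [[0.603, 0.028], [0.594, 0.03], [0.596, 0.026]] tip [[0.441, -0.007], [0.437, -0.007]]
centre [ 0.5851 -0.0487] peg deg 36.84 res [0.015 0.009 0.006 0.004 0.005 0.006 0.01  0.001 0.005 0.003 0.003]
funnel deg 77.0 r 0.078
funnel deg 83.5 r 0.079
funnel deg 82.0 r 0.075
tip deg 163.8 r 0.15
tip deg 164.1 r 0.154
```

View pics/w1.png

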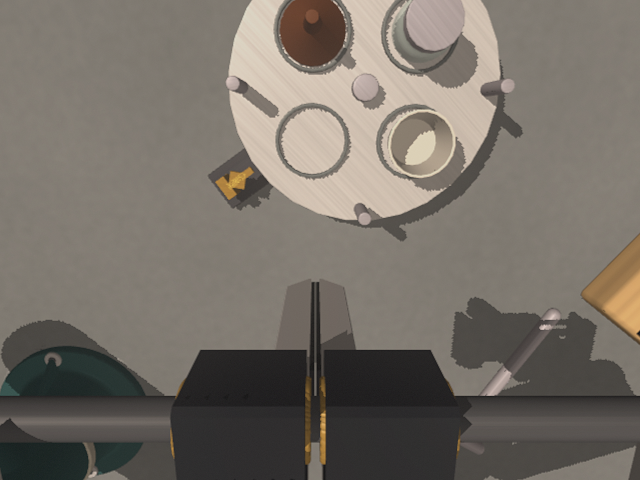

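The wrist view shows the knob at (365,86), the funnel at (312,30), pegs at (234,84), (363,212) and (507,87), the brass pointer from (225,190) to its tip near (253,170), and the empty place at (312,141).

```bash
python3 - <<'E'
from h import *
s=snapshot("wrist")
im=s["img"][140:220,195:285,::-1]; cv2.imwrite("pics/w1c.png",cv2.resize(im,None,fx=7,fy=7,interpolation=cv2.INTER_CUBIC))
c=np.array([.584,-.0503])
for p in((253,169),(255,167),(237,184)):
    q=onz(s,p,.037)[:2]-c;print(p,np.degrees(np.arctan2(q[1],q[0])),np.linalg.norm(q))
L=[r for r in finder.landmark_of("wrist","pointer_tip")];print([(r["confidence"],r["xy"]) for r in L])
E
```

```text
(253, 169) 164.04109445814888 0.14961781383787037
(255, 167) 163.89404909566176 0.14637503032453297
(237, 184) 164.74591112129252 0.1751285603350212
[(0.83, [248.9, 167.0])]
```

View pics/w1c.png

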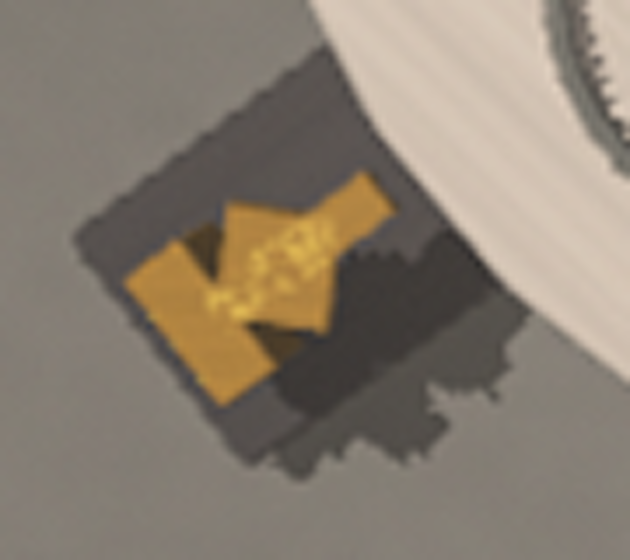

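>>> {"name": "drive_tool", "arguments": {"deltas": "-0.05 0.04 0.15 0 0 0 0; -0.1 0.08 0.35 0 0 0 0; -0.15 0.12 0.6 0 0 0 0; -0.2 0.17 0.85 0 0 0 0; -0.21 0.17 1 0 0 0 0"}}

```text
time: 5.25
tool_pos: [0.4578, -0.1044, 0.2481]
ee_rot: [-3.139, 0.002, 0.643]
wrist_force: [-0.3, 0.7, -0.6]
width: 0.0003
finger_force: 0.0
```

>>> {"name": "drive_tool", "arguments": {"deltas": "0 0 0.2 0 0 0 0; 0 0 0.4 0 0 0 0; 0 0 0.6 0 0 0 0; 0 0 0.8 0 0 0 0; 0 0 0.95 0 0 0 0"}}

```text
time: 5.75
tool_pos: [0.4581, -0.1039, 0.154]
ee_rot: [-3.14, 0.001, 0.644]
wrist_force: [-0.1, -0.7, 0.3]
width: 0.0003
finger_force: 0.0
```

```bash
python3 - <<'E'
from h import *
o=robot.get_obs();print(o["tool_pos"],o["ee_rot"])
s=snapshot("wrist");cv2.imwrite("pics/w2.png",s["img"][:,:,::-1])
table(("wrist",))
E
```

```text
[ 0.45811732 -0.10385973  0.15400809] [-3.14038834e+00  8.86581269e-04  6.44154206e-01]
pegs [[0.481, -0.128]]
funnel [] tip [[0.437, -0.004]]
centre [ 0.5729 -0.0366] peg deg 44.92 res [0.]
tip deg 166.4 r 0.139
```

>>> {"name": "drive_tool", "arguments": {"deltas": "0.01 0 0.2 0 0 0 0; 0.02 0 0.4 0 0 0 0; 0.03 0 0.6 0 0 0 0; 0.04 0 0.8 0 0 0 0; 0.04 0 0.86 0 0 0 0"}}

```text
time: 6.5
tool_pos: [0.4613, -0.1015, 0.0686]
ee_rot: [-3.14, 0.001, 0.644]
wrist_force: [-0.6, -0.5, -0.1]
width: 0.0008
finger_force: 0.0
```

>>> {"name": "drive_tool", "arguments": {"deltas": "0 0.03 0 0 0 0 0; 0 0.06 0 0 0 0 0; 0 0.09 0 0 0 0 0; 0 0.11 0 0 0 0 0; 0 0.12 0 0 0 0 0"}}

```text
time: 7.0
tool_pos: [0.4695, -0.1115, 0.0702]
ee_rot: [3.141, -0.001, 0.644]
wrist_force: [-0.4, 1.2, 0.8]
width: 0.0006
finger_force: 0.5
```

```bash
python3 - <<'E'
from h import *
o=robot.get_obs();p=o["tool_pos"];yaw=o["ee_rot"][2];print(p,o["ee_rot"],o["wrist_force"])
c=np.array([.584,-.0503]);R=Ro.from_euler("xyz",o["ee_rot"]).as_matrix()
d=p[:2]-c; print("finger angle",np.degrees(np.arctan2(d[1],d[0]))%360,"r",np.linalg.norm(d))
for a in (2,4,6,8,10,11,12,14):
    t=np.radians(a);Q=np.array([[np.cos(t),-np.sin(t)],[np.sin(t),np.cos(t)]])
    v=R.T@np.r_[Q@d-d,0]; print(a,np.round(v*10,3),"rz",round(-a/90,4))
s=snapshot("wrist");cv2.imwrite("pics/w3.png",s["img"][:,:,::-1]);table(("wrist",))
E
```

```text
[ 0.46954796 -0.11148341  0.07023946] [ 3.14092959e+00 -8.12134539e-04  6.43851259e-01] [-0.44233027  1.1675477   0.75323081]
finger angle 208.12793027020507 r 0.12977934689591028
2 [-0.006  0.045  0.   ] rz -0.0222
4 [-0.011  0.09   0.   ] rz -0.0444
6 [-0.014  0.135  0.   ] rz -0.0667
8 [-0.015  0.18   0.   ] rz -0.0889
10 [-0.015  0.226  0.   ] rz -0.1111
11 [-0.014  0.248  0.   ] rz -0.1222
12 [-0.013  0.271  0.   ] rz -0.1333
14 [-0.01   0.316  0.   ] rz -0.1556
pegs [[0.481, -0.129]]
funnel [] tip [[0.437, -0.004]]
centre [ 0.5727 -0.0375] peg deg 44.92 res [0.]
tip deg 166.0 r 0.14
```

View pics/w3.png

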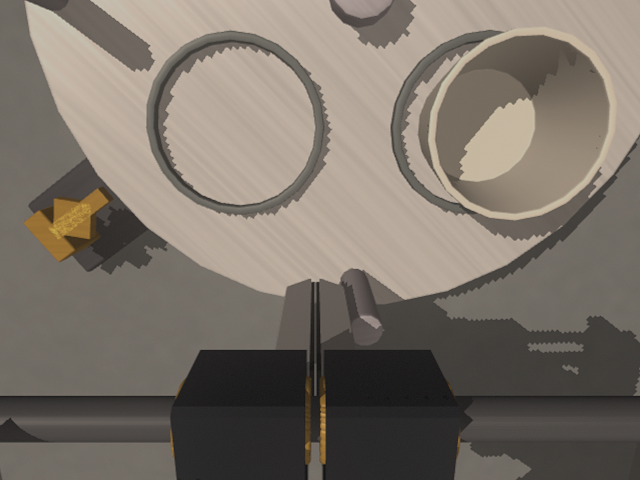

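The finger at (315,300) is just short of the peg at (360,300), and the tub is clear. Next I'll push along the arc.

>>> {"name": "drive_tool", "arguments": {"deltas": "-0.003 0.02 0 0 0 -0.011 0; -0.006 0.055 0 0 0 -0.027 0; -0.012 0.1 0 0 0 -0.05 0; -0.015 0.16 0 0 0 -0.08 0; -0.015 0.226 0 0 0 -0.111 0"}}

```text
time: 7.75
tool_pos: [0.4815, -0.1303, 0.0694]
ee_rot: [-3.141, -0.0, 0.822]
wrist_force: [0.2, 1.1, -0.5]
width: 0.0005
finger_force: 0.5
```

>>> {"name": "drive_tool", "arguments": {"deltas": "-0.007 0.054 0 0 0 -0.027 0; -0.012 0.108 0 0 0 -0.053 0; -0.015 0.162 0 0 0 -0.08 0; -0.015 0.217 0 0 0 -0.107 0; -0.013 0.271 0 0 0 -0.133 0"}}

```text
time: 8.25
tool_pos: [0.5004, -0.1499, 0.0693]
ee_rot: [-3.141, -0.0, 1.03]
wrist_force: [-0.0, 1.1, 0.8]
width: 0.0001
finger_force: 0.5
```

```bash
python3 - <<'E'
from h import *
o=robot.get_obs();p=o["tool_pos"];print(p,o["ee_rot"],o["wrist_force"])
d=p[:2]-[.584,-.0503]; print("finger angle",np.degrees(np.arctan2(d[1],d[0]))%360,"r",np.linalg.norm(d))
s=snapshot("wrist");cv2.imwrite("pics/w4.png",s["img"][:,:,::-1]);table(("wrist",))
E
```

```text
[ 0.50039892 -0.14989816  0.06933962] [-3.14105634e+00 -3.24973380e-05  1.03014624e+00] [-0.01478595  1.10355008  0.78968021]
finger angle 229.9904477752394 r 0.1300343558013897
pegs [[0.518, -0.163]]
funnel [] tip [[0.438, -0.004]]
centre [ 0.6098 -0.0706] peg deg 45.29 res [0.]
tip deg 158.9 r 0.184
```

View pics/w4.png

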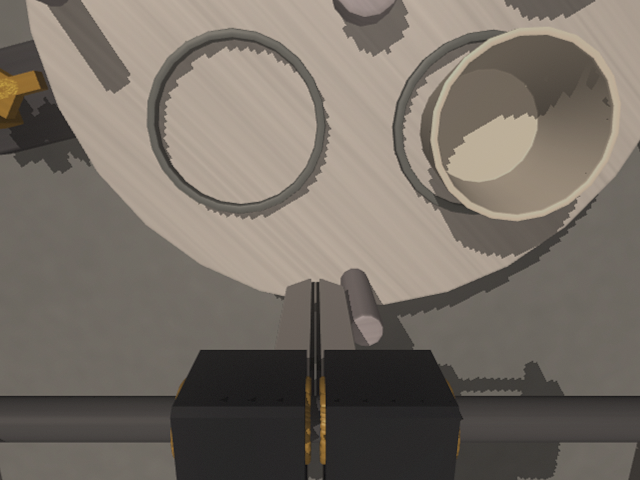

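The table is turning with the finger and the tub rides along in its ring. Continuing.

>>> {"name": "drive_tool", "arguments": {"deltas": "-0.007 0.054 0 0 0 -0.027 0; -0.012 0.108 0 0 0 -0.053 0; -0.015 0.162 0 0 0 -0.08 0; -0.015 0.217 0 0 0 -0.107 0; -0.013 0.271 0 0 0 -0.133 0"}}

```text
time: 9.0
tool_pos: [0.5224, -0.1647, 0.0693]
ee_rot: [-3.141, 0.0, 1.238]
wrist_force: [-0.6, 0.2, 0.9]
width: 0.0005
finger_force: 0.5
```

>>> {"name": "drive_tool", "arguments": {"deltas": "-0.007 0.054 0 0 0 -0.027 0; -0.012 0.108 0 0 0 -0.053 0; -0.015 0.162 0 0 0 -0.08 0; -0.015 0.217 0 0 0 -0.107 0; -0.013 0.271 0 0 0 -0.133 0"}}

```text
time: 9.5
tool_pos: [0.5476, -0.175, 0.0694]
ee_rot: [-3.141, 0.0, 1.447]
wrist_force: [-1.0, 0.1, 0.8]
width: 0.0005
finger_force: 0.5
```

>>> {"name": "drive_tool", "arguments": {"deltas": "-0.007 0.054 0 0 0 -0.027 0; -0.012 0.108 0 0 0 -0.053 0; -0.015 0.162 0 0 0 -0.08 0; -0.015 0.217 0 0 0 -0.107 0; -0.013 0.271 0 0 0 -0.133 0"}}

```text
time: 10.0
tool_pos: [0.5744, -0.1799, 0.0694]
ee_rot: [-3.141, 0.001, 1.656]
wrist_force: [-1.0, -0.9, 0.0]
width: 0.0004
finger_force: 0.5
```

>>> {"name": "drive_tool", "arguments": {"deltas": "-0.006 0.05 0 0 0 -0.025 0; -0.011 0.1 0 0 0 -0.049 0; -0.014 0.14 0 0 0 -0.069 0; -0.015 0.17 0 0 0 -0.084 0; -0.015 0.18 0 0 0 -0.089 0"}}

```text
time: 10.5
tool_pos: [0.5928, -0.1797, 0.0693]
ee_rot: [-3.141, 0.0, 1.795]
wrist_force: [-1.0, -0.8, -0.2]
width: 0.0006
finger_force: 0.5
```

```bash
python3 - <<'E'
from h import *
o=robot.get_obs();p=o["tool_pos"];print(o["time"],p,o["ee_rot"],o["wrist_force"])
d=p[:2]-[.584,-.0503]; print("finger angle",np.degrees(np.arctan2(d[1],d[0]))%360,"r",np.linalg.norm(d))
table(("scene","side","wrist"))
E
```

```text
10.5 [ 0.59283665 -0.17966045  0.06934185] [-3.14124531e+00  1.10875800e-04  1.79457619e+00] [-1.04827861 -0.82183086 -0.18976757]
finger angle 273.90781886611956 r 0.12966191277046005
pegs [[0.611, -0.181], [0.562, 0.078], [0.467, -0.077], [0.712, -0.023], [0.459, -0.078], [0.605, -0.169], [0.712, -0.013], [0.562, 0.08], [0.612, -0.177]]
funnel [[0.521, -0.003], [0.519, -0.004]] tip [[0.444, 0.0], [0.44, -0.006]]
centre [ 0.5864 -0.049 ] peg deg 11.62 res [0.005 0.002 0.008 0.002 0.003 0.01  0.01  0.003 0.001]
funnel deg 144.8 r 0.08
funnel deg 146.5 r 0.081
tip deg 160.9 r 0.15
tip deg 163.7 r 0.153
```

>>> {"name": "drive_tool", "arguments": {"deltas": "-0.006 0.05 0 0 0 -0.025 0; -0.011 0.1 0 0 0 -0.049 0; -0.015 0.16 0 0 0 -0.079 0; -0.015 0.21 0 0 0 -0.103 0; -0.015 0.226 0 0 0 -0.111 0"}}

```text
time: 11.6
tool_pos: [0.6153, -0.1761, 0.0694]
ee_rot: [-3.141, 0.0, 1.969]
wrist_force: [-1.8, -0.8, 1.5]
width: 0.0002
finger_force: 0.5
```

>>> {"name": "drive_tool", "arguments": {"deltas": "0 -0.03 0 0 0 0 0; 0 -0.06 0 0 0 0 0; 0 -0.1 0 0 0 0 0; 0 -0.1 -0.25 0 0 0 0; 0 -0.1 -0.5 0 0 0 0"}}

```text
time: 12.1
tool_pos: [0.6046, -0.1799, 0.1188]
ee_rot: [-3.139, -0.002, 1.968]
wrist_force: [0.6, 0.6, 0.2]
width: 0.0006
finger_force: 0.0
```

>>> {"name": "drive_tool", "arguments": {"deltas": "0.1 0 -0.25 0 0 0 0; 0.3 0 -0.5 0 0 0 0; 0.5 0 -0.75 0 0 0 0; 0.6 0 -1 0 0 0 0; 0.6 0 -1 0 0 0 0"}}

```text
time: 12.6
tool_pos: [0.584, -0.1243, 0.2248]
ee_rot: [3.134, 0.006, 1.969]
wrist_force: [-0.4, 0.1, 0.9]
width: 0.0006
finger_force: 0.0
```

>>> {"name": "drive_tool", "arguments": {"deltas": "-0.2 0 -0.25 0 0 0 0; -0.4 0 -0.5 0 0 0 0; -0.6 0 -0.75 0 0 0 0; -0.6 0 -1 0 0 0 0; -0.6 0 -1 0 0 0 0"}}

```text
time: 13.1
tool_pos: [0.6068, -0.1817, 0.3217]
ee_rot: [3.138, 0.004, 1.966]
wrist_force: [-0.2, 0.1, 0.1]
width: 0.0003
finger_force: 0.0
```

```bash
python3 - <<'E'
from h import *
o=robot.get_obs();print(o["time"],o["tool_pos"],o["ee_rot"])
s=snapshot("wrist");cv2.imwrite("pics/w5.png",s["img"][:,:,::-1])
table(("wrist",))
E
```

```text
13.1 [ 0.60684259 -0.18173829  0.32172859] [3.13807702 0.00381389 1.96645009]
pegs [[0.702, -0.0], [0.464, -0.102], [0.632, -0.171], [0.443, -0.377]]
funnel [] tip []
centre [ 0.5743 -0.1629] peg deg 60.62 res [0.081 0.005 0.079 0.121]
```

View pics/w5.png

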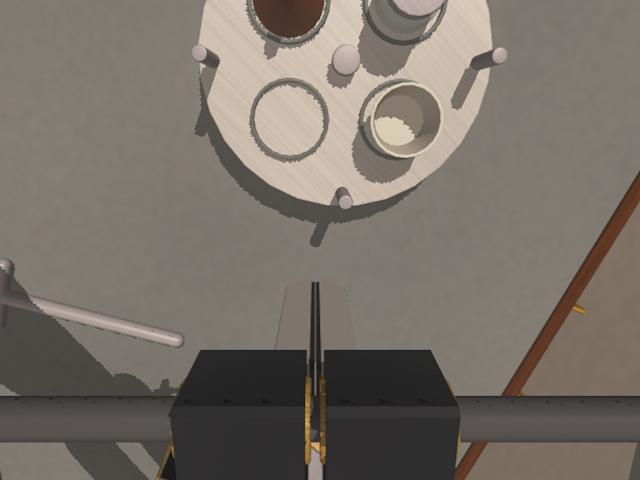

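The wrist view from above shows pegs at (200,53), (345,200) and (499,55), with the funnel, tub and jar in their rings. The fit puts the pegs at 22.7° mod 90, so the funnel is near 157.7° and about 4.5° short. I'll go back down and push the rest.

>>> {"name": "drive_tool", "arguments": {"deltas": "0 0 0.2 0 0 0 0; 0 0 0.4 0 0 0 0; 0 0 0.6 0 0 0 0; 0 0 0.8 0 0 0 0; 0 0 1 0 0 0 0"}}

```text
time: 13.85
tool_pos: [0.6051, -0.1793, 0.2169]
ee_rot: [-3.14, -0.002, 1.969]
wrist_force: [-0.4, 1.2, 0.7]
width: 0.0007
finger_force: 0.0
```

>>> {"name": "drive_tool", "arguments": {"deltas": "0 0 0.25 0 0 0 0; 0 0 0.5 0 0 0 0; 0 0 0.75 0 0 0 0; 0 0 1 0 0 0 0; 0 0 1 0 0 0 0"}}

```text
time: 14.35
tool_pos: [0.6023, -0.1782, 0.113]
ee_rot: [-3.133, -0.008, 1.969]
wrist_force: [-0.2, -0.2, -1.0]
width: 0.0005
finger_force: 0.0
```

>>> {"name": "drive_tool", "arguments": {"deltas": "0 0 0.2 0 0 0 0; 0 0 0.4 0 0 0 0; 0 0 0.51 0 0 0 0; 0 0.03 0.51 0 0 0 0; 0 0.06 0.51 0 0 0 0"}}

```text
time: 14.85
tool_pos: [0.6121, -0.1776, 0.0693]
ee_rot: [3.141, 0.001, 1.968]
wrist_force: [0.2, -0.3, -0.4]
width: 0.0007
finger_force: 0.0
```

```bash
cat > f.py <<'E'
from h import *
o=robot.get_obs();p=o["tool_pos"];print(o["time"],p,o["ee_rot"],o["wrist_force"])
c=np.array([.584,-.0503]);R=Ro.from_euler("xyz",o["ee_rot"]).as_matrix()
d=p[:2]-c;a=np.degrees(np.arctan2(d[1],d[0]))%360;print("finger angle",a,np.linalg.norm(d))
t=np.radians(288.5)
print("to target",R.T@np.r_[c+.13*np.array([np.cos(t),np.sin(t)])-p[:2],0.07-p[2]]*10,"rz",-(288.5-a)/90)
s=snapshot("wrist")
for r in finder.landmark_of("wrist","peg0"):
    q=onz(s,r["xy"],.1)[:2]-c; print("peg",r["confidence"],np.degrees(np.arctan2(q[1],q[0]))%360,np.linalg.norm(q))
E
python3 f.py
```

```text
14.85 [ 0.61206509 -0.17763126  0.06934387] [3.14079276e+00 7.52554977e-04 1.96836162e+00] [ 0.17436836 -0.32092972 -0.37567201]
finger angle 282.42982745882307 0.13038749253272378
to target [-0.01371832  0.13724466 -0.00644118] rz -0.06744636156863255
peg 0.83 292.07946538040585 0.13086858488276082
```

>>> {"name": "drive_tool", "arguments": {"deltas": "-0.004 0.035 0 0 0 -0.017 0; -0.008 0.07 0 0 0 -0.034 0; -0.011 0.1 0 0 0 -0.05 0; -0.013 0.125 0 0 0 -0.062 0; -0.013 0.137 0 0 0 -0.067 0"}}

```text
time: 15.45
tool_pos: [0.6249, -0.1736, 0.0685]
ee_rot: [-3.141, 0.0, 2.075]
wrist_force: [-0.7, -1.1, 0.9]
width: 0.0007
finger_force: 0.5
```

>>> {"name": "drive_tool", "arguments": {"deltas": "0 -0.03 0 0 0 0 0; 0 -0.06 0 0 0 0 0; 0 -0.1 0 0 0 0 0; 0 -0.1 -0.25 0 0 0 0; 0 -0.1 -0.5 0 0 0 0"}}

```text
time: 15.95
tool_pos: [0.6146, -0.1782, 0.1177]
ee_rot: [-3.14, -0.002, 2.073]
wrist_force: [0.7, -0.3, 0.1]
width: 0.0002
finger_force: 0.0
```

>>> {"name": "drive_tool", "arguments": {"deltas": "-0.25 0 -0.25 0 0 0 0; -0.5 0 -0.5 0 0 0 0; -0.5 0 -0.75 0 0 0 0; -0.5 0 -1 0 0 0 0; -0.5 0 -1 0 0 0 0"}}

```text
time: 16.45
tool_pos: [0.6414, -0.2233, 0.2236]
ee_rot: [3.136, 0.007, 2.073]
wrist_force: [0.7, -1.0, 0.1]
width: 0.0008
finger_force: 0.0
```

>>> {"name": "drive_tool", "arguments": {"deltas": "0 -0.25 -0.25 0 0 0.08 0; 0 -0.5 -0.5 0 0 0.16 0; 0 -0.75 -0.75 0 0 0.24 0; 0 -1 -1 0 0 0.32 0; 0 -1 -1 0 0 0.4 0"}}

```text
time: 16.95
tool_pos: [0.5508, -0.2723, 0.3227]
ee_rot: [3.136, 0.004, 1.437]
wrist_force: [1.1, 1.4, 0.5]
width: 0.0006
finger_force: 0.0
```

```bash
python3 - <<'E'
from h import *
o=robot.get_obs();print(o["time"],o["tool_pos"],o["ee_rot"])
s=snapshot("wrist");cv2.imwrite("pics/w6.png",s["img"][:,:,::-1])
table(("wrist",))
table(("wrist","scene","side"))
E
```

```text
16.95 [ 0.5507769  -0.27225554  0.32269509] [3.13568738 0.00370724 1.4369451 ]
pegs [[0.466, -0.107], [0.643, -0.164]]
funnel [[0.653, -0.163]] tip []
centre [ 0.583  -0.0481] peg deg 27.12 res [0.001 0.001]
funnel deg -58.8 r 0.134
pegs [[0.467, -0.11], [0.64, -0.168], [0.513, 0.064], [0.465, -0.111], [0.647, -0.168], [0.7, 0.007], [0.471, -0.107], [0.527, 0.064], [0.628, -0.166], [0.697, 0.019]]
funnel [[0.424, -0.416], [0.513, -0.024], [0.502, -0.018]] tip [[0.436, -0.003], [0.441, -0.003]]
centre [ 0.5821 -0.0504] peg deg 27.25 res [0.001 0.002 0.009 0.002 0.006 0.003 0.005 0.004 0.014 0.01 ]
funnel deg -113.3 r 0.398
funnel deg 159.3 r 0.073
funnel deg 157.9 r 0.087
tip deg 161.9 r 0.154
tip deg 161.3 r 0.149
```

View pics/w6.png

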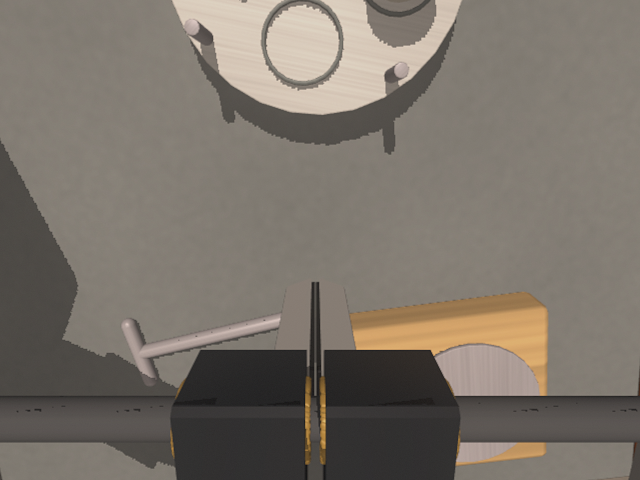

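The wrist view has the rim pegs at (192,26) and (401,70), which gives 27.2° mod 90 and the funnel at about 162°. I'll check from the first viewpoint, where the pointer and the funnel both show.

>>> {"name": "drive_tool", "arguments": {"deltas": "0.2 -0.12 -0.1 0 0 0.09 0; 0.4 -0.24 -0.2 0 0 0.18 0; 0.6 -0.36 -0.3 0 0 0.27 0; 0.8 -0.48 -0.3 0 0 0.36 0; 1 -0.6 -0.3 0 0 0.45 0"}}

```text
time: 18.3
tool_pos: [0.505, -0.1629, 0.3492]
ee_rot: [3.14, -0.001, 0.733]
wrist_force: [0.5, 0.0, -0.1]
width: 0.0006
finger_force: 0.0
```

>>> {"name": "drive_tool", "arguments": {"deltas": "0.05 -0.25 0 0 0 0.05 0; 0.1 -0.5 0 0 0 0.05 0; 0.2 -0.75 0 0 0 0.05 0; 0.25 -0.94 0 0 0 0.05 0; 0.25 -0.94 0 0 0 0.05 0"}}

```text
time: 18.8
tool_pos: [0.4598, -0.0757, 0.3496]
ee_rot: [3.14, -0.001, 0.662]
wrist_force: [-0.0, -0.2, -0.7]
width: 0.0005
finger_force: 0.0
```

>>> {"name": "drive_tool", "arguments": {"deltas": "0 0 0 0 0 0 0; 0 0 0 0 0 0 0; 0 0 0 0 0 0 0"}}

```text
time: 19.1
tool_pos: [0.4609, -0.0781, 0.348]
ee_rot: [-3.141, 0.001, 0.659]
wrist_force: [0.5, 0.1, -0.6]
width: 0.0005
finger_force: 0.0
```

```bash
python3 - <<'E'
from h import *
o=robot.get_obs();print(o["time"],o["tool_pos"],o["ee_rot"])
s=snapshot("wrist");cv2.imwrite("pics/w7.png",s["img"][:,:,::-1])
table(("wrist",))
E
```

```text
19.1 [ 0.46088399 -0.07807821  0.34796556] [-3.14112874e+00  7.27706604e-04  6.58633896e-01]
pegs [[0.523, 0.068], [0.643, -0.167], [0.468, -0.109]]
funnel [[0.439, -0.005]] tip [[0.436, -0.004]]
centre [ 0.5833 -0.0493] peg deg 27.15 res [0.002 0.002 0.001]
funnel deg 163.0 r 0.151
tip deg 162.9 r 0.154
```

View pics/w7.png

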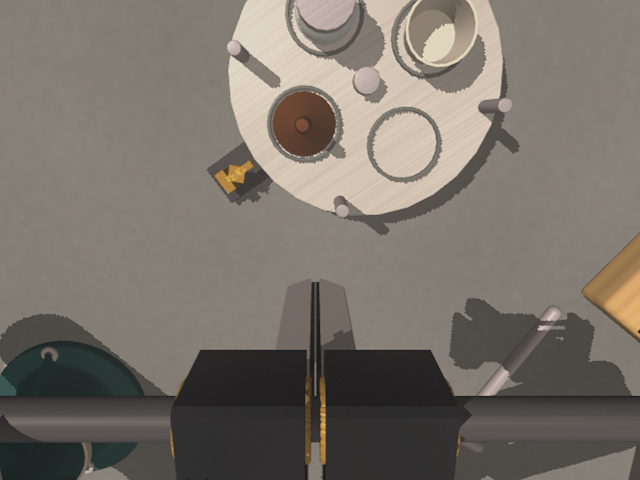

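The funnel at (303,124) lines up with the pointer tip near (250,166) and the table axis. The table angle puts it at 162.2°, against 162.3–162.9° for the pointer. Everything stands in its ring and the arm is clear.

```bash
python3 -c "
from bench import robot
print(robot.close_job())"
```

```text
the job is handed in; nothing more can be done
None
```

The job is handed in: I pushed the turntable round by one rim peg until the funnel faced the pointer to within about 1° by camera, with the funnel, tub and jar still in their rings and the arm clear at about 19 s; no verdict came back.

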